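# Hold the lamp pivot bolt behind its bracket

## Robot

A 6-joint arm with a two-finger parallel gripper is mounted at the origin on the work surface. World frame = base frame: x ahead of the robot, y to its left, z up, the work surface at z = 0. Lengths are in m, angles in degrees, forces in N, time in s.
With the tool pointing down it reaches from about 0.25 to 0.725 m from the base axis. Payload 9.7 kg.
Tool frame: the origin (TCP) lies between the finger pads, 19 mm behind the fingertips; this is the grasp point; z points along the fingers, y is the line along which they close (so a half turn about z gives the same grasp; the last joint's range is limited). The gripper opens to 85 mm and grips with 20 to 120 N. Pads are 22 mm wide; open, the fingers measure 114 mm over their backs; the gripper's body (76 mm by 85 mm) begins 54 mm behind the grasp point. The pads swing forward as they close: fully open they stand 13 mm farther back than shut.
Start: joints at [66.578, 4.979, 10.078, 95.1, 0, 90], TCP at [0.219, 0.505, 0.25] pointing down, gripper open.
Joint ranges: [-179.16, 179.16], [-48.56, 103.87], [-65.8, 70.77], [-126.05, 130.52], [-82.76, 87.17], [-180, 180]. Speed limits (degrees/s): [127.2, 127.2, 147.25, 180, 180, 180].

## Interface

Orientations are given as a 3x3 rotation matrix whose columns are the frame's x, y, z axes.
In Python, from station import r gives the robot as it stands. The module is installed in compiled form; this text tells all that it offers.
- The arm moves only by the tool play_rows, never from a script. Its argument "commands" is a list of rows, each a list of 3 entries, a list of its own where there are three numbers: the shift along the world's x, y, z each as a share of 600 mm, from -1 to 1, then the turn about the world's z as a share of pi rad, from -1 to 1, then the closure, from 0 (fully open) to 1 (shut). A call has 1 to 8 rows; each row is the pose to reach, as a shift and turn from the pose commanded when the call began, turning the shorter way round; what a row does not reach only later rows make up. A row lasts 1/10 s, in which the tool goes at most 50 mm and 8.59 degrees, less where a joint would pass 70% of its speed; a pose out of reach is approached as far as the arm can. A call with a number of a shift or a turn outside -1 to 1 is refused whole. A call with a gripper value outside its range is refused whole. The fingers move at their own pace and stop on an object; the grip force is fixed at half the most. Time passes only in rows, so rows that repeat a pose let the fingers close. It gives the time, the measured TCP pose, the force, the opening and the grip force at its end, in the units of the state.
- r.read_state(): the state, without advancing time (a new reading comes with each control period).
- r.get_image(name): name is "scene" or "side" or "wrist"; returns a dict with "pixels" (384x512x3 uint8, red, green, blue), "camera_matrix" (3x3 intrinsics, pixels), "distortion" ([k1, k2, p1, p2, k3] as OpenCV has them; the pictures are not rectified), "R" (3x3) and "t" (3): a world point X has camera coordinates R X + t; the wrist camera has in their place "tool_from_camera" (4x4, takes a point from camera to tool coordinates, whose origin is the TCP and whose axes are the flange's). Camera axes: x right, y down, z forward; pixel columns grow to the right and rows downward; lengths in m; the calibration is good to about 2 mm. A picture is of the moment at which its call begins: read the wrist's pose just before it. There is no depth.
- r.hand_in(): hands the job in; it is judged then, once.
The state is a dict: "clock": time; "joint_pos": joint angles; "joint_vel": joint speeds; "tau": joint torques, N m; "position": TCP position; "ee_rot": TCP orientation; "contact_force": force on the tool from outside, world axes, zero at the start; "moment": the same for the moment, N m; "finger_gap": finger opening in m; "finger_force": force on a finger pad.
Only numpy, scipy, OpenCV 4.12 (cv2) and the standard library are available. Lean on these libraries where they do the work, as an engineer would, in place of code of your own. Each camera call takes 0.05 s, during which the arm holds its last target. There are 200 camera calls.

## Task

On the pottery bench, lift the grey lock block straight up off the top of the steel bracket, against its sprung catch, and stand it upright on the bench clear of the bracket. That frees the pivot bolt and the lamp arm begins to sink slowly, so reach down into the narrow gap behind the bracket plate, grip the hidden square bolt head and stop it from turning before the lamp reaches its lower stop; do not hold or lean on the lamp arm itself, and leave the jars and bowl alone. Finish while still gripping the bolt head, with the lamp arm at a standstill.

Things in the scene. Friction and masses are not known exactly. Their poses are not given: they have to be found in the camera images.
- bracket: Steel bracket fixed to the bench: base 170 x 170 x 8 mm; two upright plates (8 thick, 126 along y, inner faces at x = -19 and 19) and two end cheeks (inner faces at y = -55 and 55) form a pocket open only at the top, rim 165 above the bench. Origin: centre of the underside, on the bench; x across the gap to the lamp's side, y along the gap, z up. Place and yaw vary.
- gap_mouth (a point): Centre of the pocket's open top, 165 mm above the bench; axes as the bracket. The gap is 38 mm wide (x) and 110 mm long (y). The bolt axis runs along x 35 mm below this point. A brass sprung catch nose in the -x plate pokes 3.5 mm into the gap at y = 0, 9 mm below the rim; it yields at about 2 to 5 N.
- bolt_head: Square bolt head hidden in the gap, dark steel, 24 x 24 mm across flats, 18 long (x = -6 to 12). Origin: on the bolt axis midway between the plates, 130 above the bench. x = bolt axis = bracket x. At joint bolt = 0 two flats face bracket +y and -y. 43 mm free on each side along y. Grip it from above, closing along bracket y, upright at any bolt angle; 20 N of grip holds it (0.1 to 0.2 N m).
- lock_block: Loose grey plastic block, about 150 g, 107 mm long (y), 35 thick (x), 85 tall. From below: four legs, 25 tall, the inner two straddling the bolt head; web up to 45; flange 50 x 107 (45 to 51) resting on the bracket's rim; grip tab on top. Seated, all below the flange is in the gap, axes as the bracket. Origin: centre of its underside; z up. It stands by itself on its legs.
- lock_tab (a point): Middle of the lock block's grip tab: 16 mm wide along y, 30 along x, 34 tall; this point is 68 mm above the block's underside, 17 below the tab's top and 17 above the flange. Pinch it from above along y. A groove in the block's -x side snaps over the catch nose, so the first 5 mm of lifting need about 5 to 16 N; 45 mm of lift clears the gap.
- bolt (a joint): Turn of the pivot bolt, rad: 0 = lamp arm level, growing as the arm sinks; stop at 0.55. With the lock block seated it droops to about 0.12. Once freed, the arm's weight turns it slowly against a stiff damped pivot, 0.013 to 0.024 rad/s, until held or at the stop.
- lamp_arm: Aluminium lamp arm on the bracket's +x side, fixed to the bolt and turning with it, not to be touched. Bar 10 x 18 mm from the bolt along +y at bracket x = 38; at y = 160 a round lamp, 70 in diameter, 18 tall, its underside 28 below the bar's axis. Origin: on the bolt axis midway between the plates, as bolt_head.
- glaze_jar: Bystander: small white jar, 52 mm in diameter, 65 mm tall. Origin: centre of its underside.
- water_jar: Bystander: glass jar with a steel cap, 76 mm in diameter, 80 mm tall. Origin: centre of its underside.
- clay_bowl: Bystander: terracotta bowl, 100 mm in diameter, 50 mm tall. Origin: centre of its underside.

How it is judged (in metres and radians):
On the way, in this order (a step that is already met when the one before it is completed fails the run):
1. the lock block is lifted clear above the bracket (z of lock_block in the frame of bracket above 0.16 m), for 0.1 s.
2. the lock block stands upright on the bench, clear of the bracket, let go (height (world z) of lock_block below 0.006 m and angle between lock_block's own z axis and vertical below 0.1 rad and linear speed of lock_block below 0.02 m/s and contact force between each of the arm, the fingers and lock_block below 0.1 N), for 0.2 s.
At the end, for the whole second after the job is handed in: Lock block upright on the bench (within 0.1 rad, 6 mm); fingers round the bolt head (TCP within 30 mm of its centre), pressing with over 12 N in all; bolt not sinking over 0.005 rad/s (nor turned back over 0.02) and short of 0.5 rad (stop at 0.55); nothing touches the lamp arm (height (world z) of lock_block below 0.006 m and angle between lock_block's own z axis and vertical below 0.1 rad and linear speed of lock_block below 0.02 m/s and contact force between anything else and lamp_arm below 0.3 N and contact force between the fingers and bolt_head above 12 N and distance between the grasp point and bolt_head below 0.03 m and value of joint bolt below 0.5 rad and velocity of joint bolt between -0.02 and 0.005 rad/s); the arm keeps its last pose, push and grip.
It fails at once if the robot held or leant on the lamp arm (contact force between any of the arm, the fingers and lamp_arm above 3 N).
It fails at once if a jar or the bowl was disturbed (distance of any of glaze_jar, water_jar, clay_bowl from where it was at the start of the episode above 0.03 m).
It also fails if it takes over 45 s, if anything falls off the work surface, if the arm or the gripper's body presses on something with over 40 N, if the wrist force passes 120 N, or if a joint passes its speed limit or range.

## Working session

There is one attempt and no reset: what is moved stays moved. The work goes in short steps, Python scripts to look and compute and a tool call to move; the robot and the scene stay as the last step left them, time stands still between calls to the robot, and variables do not carry over. Pictures are saved under pics/ and viewed, at most 10 in all, crops included, and the job is handed in when it is done.

Besides the shell and the picture viewer there is one more tool, called as a command line: name --argument value ..., lists and objects as JSON in quotes. play_rows: Moves the arm, as the interface text tells. Shift numbers are shares of 600 mm and turn numbers shares of pi rad, none past 1 either way. Its arguments: {"type":"object","properties":{"commands":{"type":"array"}},"required":["commands"]}

```bash
mkdir -p pics
cat > h.py <<'E'
import numpy as np, cv2, pickle
from station import r
def snap(name,fn):
    s=r.read_state(); d=r.get_image(name); d['state']=s
    cv2.imwrite(f'pics/{fn}.png',cv2.cvtColor(d['pixels'],cv2.COLOR_RGB2BGR)); pickle.dump(d,open(f'pics/{fn}.pkl','wb')); return d
E
python3 - <<'E'
from h import *
for n in ['scene','side','wrist']:
    d=snap(n,n+'0'); print(n,d.get('t'))
s=r.read_state()
for k,v in s.items(): print(k,np.round(v,4).tolist())
a=[cv2.imread(f'pics/{n}0.png') for n in ['scene','side']]
E
```

```text
scene [-0.46322738 -0.22437918  1.30719895]
side [-0.54503828 -0.11784335  1.61407392]
wrist None
clock 0.15
joint_pos [66.5773, 5.005, 10.0464, 95.0998, 0.0018, 90.0005]
joint_vel [-0.038, -0.088, 0.1375, -0.0073, 0.0316, -0.0421]
tau [0.0012, -52.0761, 46.5044, 0.0139, 0.0001, 0.0]
position [0.2186, 0.5045, 0.2494]
ee_rot [[-0.9176, 0.3975, -0.0004], [0.3975, 0.9176, -0.0009], [0.0, -0.001, -1.0]]
contact_force [0.1556, -0.1815, 0.352]
moment [-0.0402, 0.0036, -0.0653]
finger_force 0.0
finger_gap 0.0854
```

View pics/scene0.png

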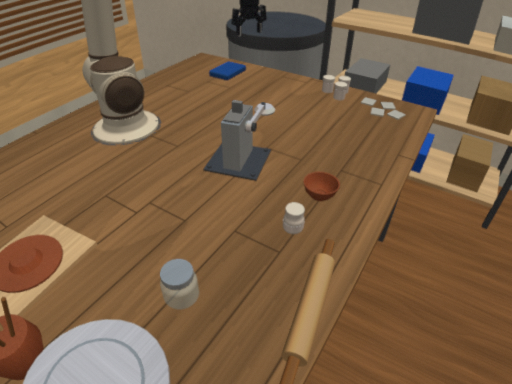

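View pics/side0.png

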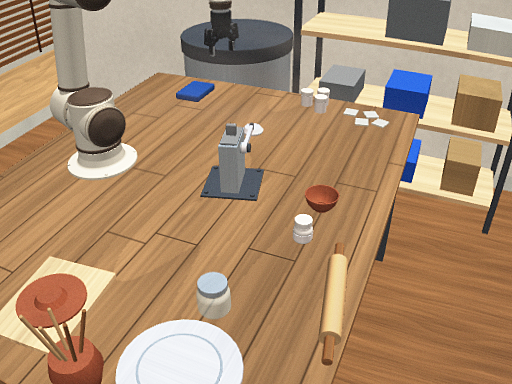

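The bracket, with the block on top, is at about (240,150) in scene and (233,175) in side. The lamp is behind it. The bowl, white jar and water jar are nearer the camera. I'll enlarge the bracket.

Run:
```python
from h import *
a=cv2.imread('pics/scene0.png')[90:190,190:290]; b=cv2.imread('pics/side0.png')[110:210,190:290]
m=np.hstack([cv2.resize(x,(400,400),interpolation=cv2.INTER_CUBIC) for x in(a,b)])
w=cv2.resize(cv2.imread('pics/wrist0.png'),(266,200))
m=np.vstack([m,np.zeros((200,800,3),np.uint8)]); m[400:600,:266]=w
cv2.imwrite('pics/m0.png',m)
```

```text
(no output)
```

View pics/m0.png

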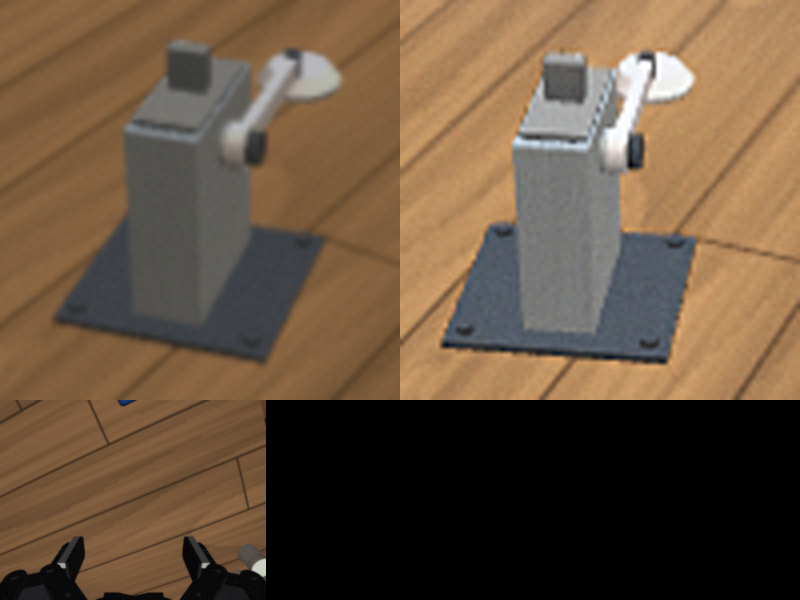

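The zoom shows the base corners, the near rim corners and the tab top clearly. I'll fit the bracket's pose (x, y, yaw) to these points in both cameras.

Run:
```python
from h import *
from scipy.optimize import least_squares
D={n:pickle.load(open(f'pics/{n}0.pkl','rb')) for n in('scene','side')}
def proj(n,X):
    d=D[n]; return cv2.projectPoints(np.array(X,float).reshape(-1,1,3),cv2.Rodrigues(np.array(d['R']))[0],np.array(d['t']),np.array(d['camera_matrix']),np.array(d['distortion']))[0].reshape(-1,2)
P={'scene':[((-85,-85,8),(57,317)),((85,-85,8),(266,354)),((85,85,8),(323,237)),((-27,-63,165),(127,125)),((27,-63,165),(203,138)),((-15,-8,205),(167,43)),((15,-8,205),(210,49))],
'side':[((-85,-85,8),(443,344)),((85,-85,8),(668,356)),((85,85,8),(696,238)),((-85,85,8),(490,226)),((-27,-63,165),(514,145)),((27,-63,165),(603,150)),((-15,-8,205),(543,55)),((15,-8,205),(586,56))]}
def uv(n,p): return np.array([p[0]/4+190,p[1]/4+90]) if n=='scene' else np.array([(p[0]-400)/4+190,p[1]/4+110])
def W(q,X):
    c,s=np.cos(q[2]),np.sin(q[2]); X=np.array(X)/1000
    return np.c_[q[0]+c*X[:,0]-s*X[:,1],q[1]+s*X[:,0]+c*X[:,1],X[:,2]]
def f(q,names=('scene','side')):
    return np.concatenate([(proj(n,W(q,[a for a,_ in P[n]]))-[uv(n,b) for _,b in P[n]]).ravel() for n in names])
def ground(n,px,z):
    return least_squares(lambda g:proj(n,[[g[0],g[1],z]])[0]-px,[.4,.2]).x
g=ground('side',uv('side',(570,290)),.008); print(g)
for names in (('scene','side'),('scene',),('side',)):
    best=min((least_squares(f,[*g,a],kwargs=dict(names=names)) for a in np.arange(-3,3.2,.7)),key=lambda s:s.cost)
    print(names,best.x[:2].round(4),np.degrees(best.x[2]).round(2),np.sqrt(np.mean(best.fun**2)).round(2))
    if len(names)==2: print(best.fun.reshape(-1,2).round(1).tolist())
for o,z,a,b in (('glaze',.065,(294,209),(303,219)),('water',.08,(178,272),(212,283)),('bowl',.05,(321,181),(321,193))):
    print(o,ground('scene',a,z).round(3),ground('side',b,z).round(3))
for n in D: print(n,-np.array(D[n]['R']).T@D[n]['t'])
print(np.array(pickle.load(open('pics/wrist0.pkl','rb'))['tool_from_camera']).round(3))
```

```text
[0.47764665 0.03902522]
('scene', 'side') [0.4784 0.0472] 16.13 0.86
[[-0.3, -0.5], [1.2, 0.1], [0.9, -1.0], [0.1, 1.1], [-0.5, 0.6], [0.2, 0.7], [-0.5, 0.5], [0.5, -1.0], [0.8, -0.3], [0.1, -1.0], [-0.2, -1.0], [0.5, -0.0], [-2.8, -0.3], [0.3, 1.2], [-0.2, 1.4]]
('scene',) [0.4775 0.0481] 15.84 0.64
('side',) [0.4792 0.0465] 16.34 0.99
glaze [ 0.759 -0.128] [ 0.759 -0.124]
water [ 0.658 -0.431] [ 0.655 -0.433]
bowl [0.763 0.028] [0.762 0.029]
scene [ 1.01418797 -0.71999669  0.6532398 ]
side [ 1.03905028 -1.07475377  0.82551028]
[[ 0.001 -0.945 -0.327  0.085]
 [ 1.     0.001  0.     0.   ]
 [ 0.    -0.327  0.945 -0.123]
 [ 0.     0.     0.     1.   ]]
```

play_rows --commands '[[[0.217,-0.383,0.133],0.22,0],[[0.217,-0.383,0.133],0.22,0],[[0.217,-0.383,0.133],0.22,0],[[0.217,-0.383,0.133],0.22,0],[[0.217,-0.383,0.133],0.22,0],[[0.217,-0.383,0.133],0.22,0],[[0.217,-0.383,0.133],0.22,0],[[0.217,-0.383,0.133],0.22,0]]'

```text
clock: 0.95
position: [0.3492, 0.2744, 0.3299]
ee_rot: [[-0.961, -0.276, 0.0], [-0.276, 0.961, 0.0], [-0.0, 0.0, -1.0]]
contact_force: [0.5, 0.4, 0.5]
finger_gap: 0.0853
finger_force: 0.0
```

play_rows --commands '[[[0.215,-0.379,0],0,0],[[0.215,-0.379,0],0,0],[[0.215,-0.379,0],0,0],[[0.215,-0.379,0],0,0],[[0.215,-0.379,0],0,0],[[0.215,-0.379,0],0,0],[[0.215,-0.379,0],0,0]]'

```text
clock: 1.65
position: [0.4783, 0.0472, 0.3286]
ee_rot: [[-0.961, -0.277, -0.002], [-0.277, 0.961, 0.0], [0.002, 0.001, -1.0]]
contact_force: [0.6, 0.1, 0.3]
finger_gap: 0.0854
finger_force: 0.0
```

Run:
```python
from h import *
d=snap('wrist','w1'); s=d['state']; print(np.round(s['position'],4),np.round(s['joint_pos'],1))
a=cv2.imread('pics/w1.png'); cv2.imwrite('pics/w1b.png',cv2.resize(a,(800,600),interpolation=cv2.INTER_CUBIC))
```

```text
[0.4783 0.0472 0.3286] [  5.6  -1.8  12.  104.    0.  -10.4]
```

View pics/w1b.png

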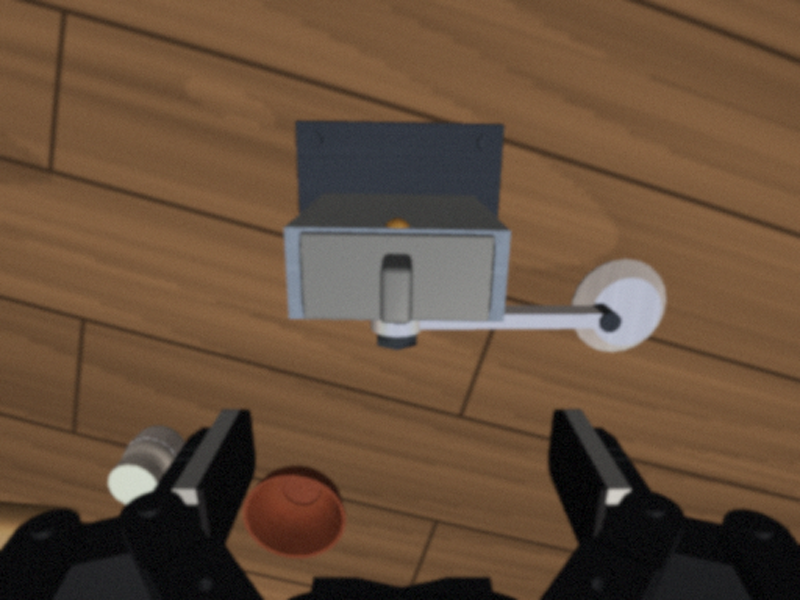

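The wrist view shows the rim corners at (285,228), (510,230), (288,319) and (505,320), with the tab top around x 381–412, y 268–321. I'll refit the pose from these.

Run:
```python
from h import *
from scipy.optimize import least_squares
d=pickle.load(open('pics/w1.pkl','rb')); s=d['state']
T=np.eye(4);T[:3,:3]=s['ee_rot'];T[:3,3]=s['position']; C=np.linalg.inv(T@np.array(d['tool_from_camera']))
P=[((-27,-63,165),(285,228)),((-27,63,165),(510,230)),((27,-63,165),(289,319)),((27,63,165),(505,320)),((-85,-85,8),(297,121)),((-85,85,8),(503,124)),((-15,-8,205),(381,268)),((-15,8,205),(412,268)),((15,-8,205),(381,321)),((15,8,205),(411,321))]
def f(q,full=0):
    c,sn=np.cos(q[2]),np.sin(q[2]); X=np.array([a for a,_ in P])/1000
    Wd=np.c_[q[0]+c*X[:,0]-sn*X[:,1],q[1]+sn*X[:,0]+c*X[:,1],X[:,2]]
    p=cv2.projectPoints(Wd.reshape(-1,1,3),cv2.Rodrigues(C[:3,:3])[0],C[:3,3],np.array(d['camera_matrix']),np.array(d['distortion']))[0].reshape(-1,2)
    return (p*800/512-[b for _,b in P]).ravel()
o=least_squares(f,[.478,.047,.28],loss='soft_l1'); print(o.x.round(4),np.degrees(o.x[2])); print(f(o.x).reshape(-1,2).round(1).tolist())
```

```text
[0.4749 0.0447 0.2739] 15.691460881879438
[[-1.5, -0.5], [1.0, -0.7], [0.4, -0.0], [-0.9, 0.6], [-3.5, -0.7], [1.5, -1.9], [-0.8, -0.3], [1.1, 0.0], [-0.5, 4.2], [1.1, 4.5]]
```

play_rows --commands '[[[-0.0045,-0.0035,-0.07],-0.001,0],[[-0.0045,-0.0035,-0.14],-0.001,0],[[-0.0045,-0.0035,-0.18],-0.001,0.3],[[-0.0045,-0.0035,-0.2],-0.001,0.5],[[-0.0045,-0.0035,-0.211],-0.001,0.6],[[-0.0045,-0.0035,-0.211],-0.001,0.6]]'

```text
clock: 2.3
position: [0.475, 0.0463, 0.2035]
ee_rot: [[-0.961, -0.277, 0.0], [-0.277, 0.961, 0.0], [-0.0, 0.0, -1.0]]
contact_force: [-0.3, 1.1, 0.6]
finger_gap: 0.034
finger_force: 0.0
```

Run:
```python
from h import *
d=snap('wrist','w2'); d2=snap('scene','s2'); d3=snap('side','d2')
z=lambda f,sl:cv2.resize(cv2.imread(f)[sl],(400,300),interpolation=cv2.INTER_CUBIC)
m=np.hstack([z('pics/w2.png',np.s_[:,:]),z('pics/d2.png',np.s_[100:190,175:295])]); cv2.imwrite('pics/m2.png',m)
```

```text
(no output)
```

View pics/m2.png

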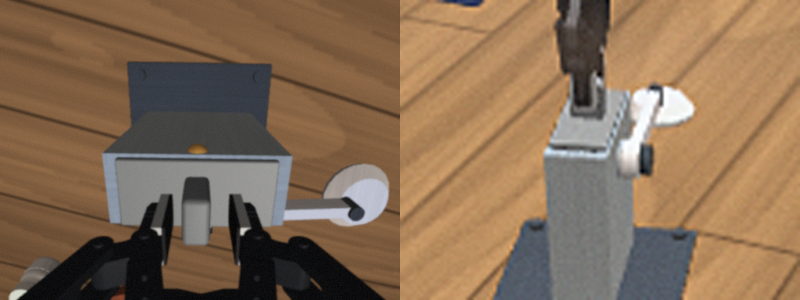

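The tab (column ~197, left panel) sits about 2 mm to the left of the finger midpoint (~200). I'll shift by that much, then close.

play_rows --commands '[[[0.001,-0.003,-0.004],0,0.6],[[0.001,-0.003,-0.004],0,1],[[0.001,-0.003,-0.004],0,1],[[0.001,-0.003,-0.004],0,1],[[0.001,-0.003,-0.004],0,1],[[0.001,-0.003,-0.004],0,1]]'

```text
clock: 3.05
position: [0.4759, 0.0435, 0.2012]
ee_rot: [[-0.961, -0.276, 0.001], [-0.276, 0.961, -0.0], [-0.001, -0.0, -1.0]]
contact_force: [0.6, 0.5, 5.2]
finger_gap: 0.0153
finger_force: 59.5
```

play_rows --commands '[[[0,0,0.006],0,1],[[0,0,0.012],0,1],[[0,0,0.02],0,1],[[0,0,0.04],0,1],[[0,0,0.07],0,1],[[0,0,0.1],0,1],[[0,0,0.125],0,1],[[0,0,0.125],0,1]]'

```text
clock: 3.85
position: [0.4761, 0.0435, 0.2785]
ee_rot: [[-0.961, -0.276, 0.003], [-0.276, 0.961, 0.0], [-0.003, -0.001, -1.0]]
contact_force: [0.7, 1.1, -1.3]
finger_gap: 0.0147
finger_force: 59.2
```

Run:
```python
from h import *
d=snap('wrist','w3'); d3=snap('side','d3')
z=lambda f,sl:cv2.resize(cv2.imread(f)[sl],(400,300),interpolation=cv2.INTER_CUBIC)
m=np.hstack([z('pics/w3.png',np.s_[:,:]),z('pics/d3.png',np.s_[85:205,155:315])]); cv2.imwrite('pics/m3.png',m)
```

```text
(no output)
```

View pics/m3.png

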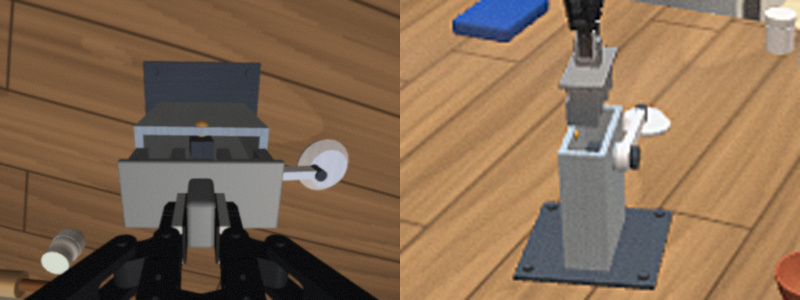

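The block is held straight and fully out of the bracket. The bolt head is visible in the gap at about (202,148). I'll carry the block 180 mm along bracket -y and lower it.

play_rows --commands '[[[0.021,-0.072,0],0,1],[[0.041,-0.145,0],0,1],[[0.062,-0.217,0],0,1],[[0.082,-0.289,-0.03],0,1],[[0.082,-0.289,-0.11],0,1],[[0.082,-0.289,-0.19],0,1],[[0.082,-0.289,-0.26],0,1],[[0.082,-0.289,-0.3],0,1]]'

```text
clock: 4.75
position: [0.5225, -0.1295, 0.0908]
ee_rot: [[-0.961, -0.275, -0.006], [-0.275, 0.961, 0.001], [0.005, 0.003, -1.0]]
contact_force: [0.6, 0.2, -1.5]
finger_gap: 0.0146
finger_force: 59.5
```

play_rows --commands '[[[0,0,-0.008],0,1],[[0,0,-0.015],0,1],[[0,0,-0.02],0,1],[[0,0,-0.024],0,1]]'

```text
clock: 5.15
position: [0.5257, -0.13, 0.0827]
ee_rot: [[-0.961, -0.276, 0.002], [-0.276, 0.961, -0.001], [-0.002, -0.001, -1.0]]
contact_force: [-0.4, -0.1, -2.5]
finger_gap: 0.0146
finger_force: 59.5
```

play_rows --commands '[[[0,0,-0.0015],0,1],[[0,0,-0.003],0,1],[[0,0,-0.003],0,1]]'

```text
clock: 5.45
position: [0.5255, -0.13, 0.0812]
ee_rot: [[-0.961, -0.276, 0.002], [-0.276, 0.961, -0.0], [-0.002, -0.001, -1.0]]
contact_force: [-1.1, 0.3, 6.3]
finger_gap: 0.0144
finger_force: 60.7
```

play_rows --commands '[[[0,0,0],0,0.6],[[0,0,0],0,0.6],[[0,0,0],0,0.6],[[0,0,0.03],0,0.6],[[0,0,0.1],0,0.6],[[0,0,0.18],0,0.5],[[0,0,0.26],0,0.4],[[0,0,0.33],0,0.4]]'

```text
clock: 6.25
position: [0.5248, -0.1298, 0.2802]
ee_rot: [[-0.961, -0.276, 0.001], [-0.276, 0.961, -0.0], [-0.001, -0.001, -1.0]]
contact_force: [1.0, 0.1, 0.5]
finger_gap: 0.0511
finger_force: 0.0
```

Run:
```python
from h import *
snap('wrist','w4'); snap('scene','s4')
z=lambda f,sl:cv2.resize(cv2.imread(f)[sl],(400,300),interpolation=cv2.INTER_CUBIC)
m=np.hstack([z('pics/w4.png',np.s_[:,:]),z('pics/s4.png',np.s_[90:240,190:390])]); cv2.imwrite('pics/m4.png',m)
```

```text
(no output)
```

View pics/m4.png

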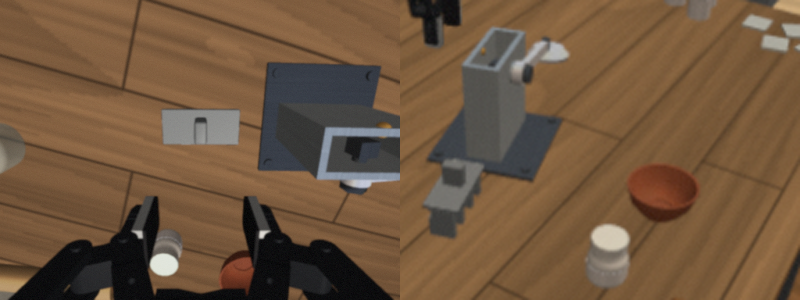

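The block stands upright on the bench, clear of the base plate. Now I'll move above the gap.

play_rows --commands '[[[-0.021,0.072,0],0,0.4],[[-0.041,0.145,0],0,0.4],[[-0.062,0.217,0],0,0.4],[[-0.082,0.289,0],0,0.4],[[-0.082,0.289,-0.05],0,0.4],[[-0.082,0.289,-0.1],0,0.4],[[-0.082,0.289,-0.1],0,0.4]]'

```text
clock: 7.05
position: [0.474, 0.0439, 0.2136]
ee_rot: [[-0.961, -0.277, -0.006], [-0.277, 0.961, -0.001], [0.006, 0.001, -1.0]]
contact_force: [-0.0, -0.0, 0.5]
finger_gap: 0.0511
finger_force: 0.0
```

Run:
```python
from h import *
d=snap('wrist','w5'); s=d['state']; print(np.round(s['position'],4),s['finger_gap'])
T=np.eye(4);T[:3,:3]=s['ee_rot'];T[:3,3]=s['position']; C=np.linalg.inv(T@np.array(d['tool_from_camera']))
P=[(a,b,165) for a in(-19,19) for b in(-55,55)]+[(a,b,142) for a in(-6,12) for b in(-12,12)]
X=np.array(P)/1000;a=np.radians(15.9);c,n=np.cos(a),np.sin(a)
k=800/512;img=cv2.resize(cv2.imread('pics/w5.png'),(800,600),interpolation=cv2.INTER_CUBIC)
for q,col in(((.4759,.0437),(0,0,255)),):
    W=np.c_[q[0]+c*X[:,0]-n*X[:,1],q[1]+n*X[:,0]+c*X[:,1],X[:,2]]
    p=cv2.projectPoints(W.reshape(-1,1,3),cv2.Rodrigues(C[:3,:3])[0],C[:3,3],np.array(d['camera_matrix']),np.array(d['distortion']))[0].reshape(-1,2)*k
    for u in p: cv2.circle(img,tuple(int(v) for v in u.round()),3,col,1)
    print(p.round(0).tolist())
cv2.imwrite('pics/m5.png',img)
```

```text
[0.474  0.0439 0.2136] 0.05114208459542707
[[242.0, 327.0], [552.0, 328.0], [251.0, 421.0], [542.0, 422.0], [367.0, 337.0], [427.0, 337.0], [368.0, 377.0], [426.0, 377.0]]
```

View pics/m5.png

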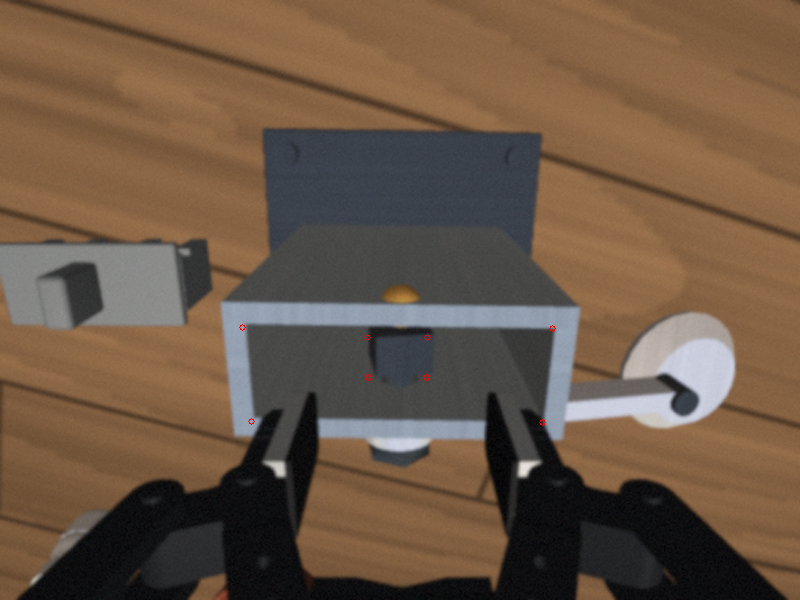

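The predicted pocket corners match the image to within about 1 mm. I'll centre and go down into the gap.

play_rows --commands '[[[-0.001,0.001,0],0,0.45],[[-0.001,0.001,-0.02],0,0.45],[[-0.001,0.001,-0.04],0,0.45],[[-0.001,0.001,-0.06],0,0.45],[[-0.001,0.001,-0.08],0,0.45],[[-0.001,0.001,-0.1],0,0.45]]'

```text
clock: 7.7
position: [0.4749, 0.0441, 0.1563]
ee_rot: [[-0.961, -0.275, -0.001], [-0.275, 0.961, -0.0], [0.001, 0.0, -1.0]]
contact_force: [0.3, 0.2, -0.6]
finger_gap: 0.047
finger_force: 0.0
```

play_rows --commands '[[[0,0,-0.01],0,0.45],[[0,0,-0.02],0,0.45],[[0,0,-0.028],0,0.45],[[0,0,-0.028],0,0.45]]'

```text
clock: 8.1
position: [0.475, 0.0442, 0.1403]
ee_rot: [[-0.961, -0.276, -0.001], [-0.276, 0.961, -0.0], [0.001, 0.0, -1.0]]
contact_force: [0.3, -0.2, -0.1]
finger_gap: 0.0468
finger_force: 0.0
```

play_rows --commands '[[[0,0,-0.009],0,0.45],[[0,0,-0.009],0,1],[[0,0,-0.009],0,1],[[0,0,-0.009],0,1],[[0,0,-0.009],0,1],[[0,0,-0.009],0,1],[[0,0,-0.009],0,1]]'

```text
clock: 8.8
position: [0.4752, 0.0437, 0.1356]
ee_rot: [[-0.961, -0.275, 0.0], [-0.275, 0.961, -0.001], [-0.0, -0.001, -1.0]]
contact_force: [-0.6, -5.3, 1.9]
finger_gap: 0.0251
finger_force: 58.7
```

play_rows --commands '[[[0,0,0],0,1],[[0,0,0],0,1],[[0,0,0],0,1],[[0,0,0],0,1],[[0,0,0],0,1],[[0,0,0],0,1],[[0,0,0],0,1],[[0,0,0],0,1]]'

```text
clock: 9.6
position: [0.4752, 0.0438, 0.1356]
ee_rot: [[-0.961, -0.275, 0.0], [-0.275, 0.961, -0.001], [-0.0, -0.001, -1.0]]
contact_force: [-0.3, -6.0, 2.1]
finger_gap: 0.025
finger_force: 58.6
```

Run:
```python
from h import *
snap('wrist','w6'); snap('side','d6')
z=lambda f,sl:cv2.resize(cv2.imread(f)[sl],(400,300),interpolation=cv2.INTER_CUBIC)
m=np.hstack([z('pics/w6.png',np.s_[:,:]),z('pics/d6.png',np.s_[85:235,155:355])]); cv2.imwrite('pics/m6.png',m)
```

```text
(no output)
```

View pics/m6.png

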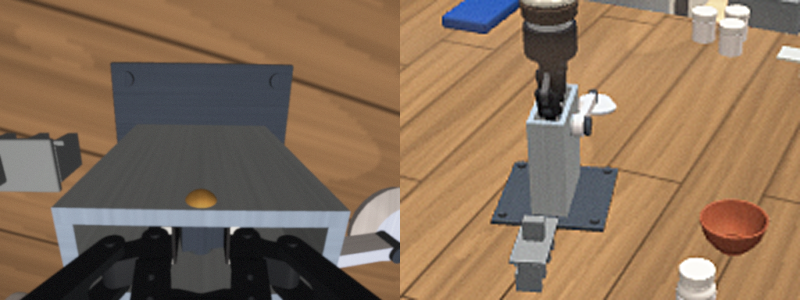

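The fingers hold the bolt head (gap 25 mm, 59 N), nothing touches the lamp arm, and the block is upright. I'll let it settle briefly, then hand in.

play_rows --commands '[[[0,0,0],0,1],[[0,0,0],0,1],[[0,0,0],0,1],[[0,0,0],0,1],[[0,0,0],0,1],[[0,0,0],0,1],[[0,0,0],0,1],[[0,0,0],0,1]]'

```text
clock: 10.5
position: [0.4752, 0.0438, 0.1356]
ee_rot: [[-0.961, -0.275, 0.0], [-0.275, 0.961, -0.001], [-0.0, -0.001, -1.0]]
contact_force: [-1.3, -5.9, 1.8]
finger_gap: 0.0247
finger_force: 58.6
```

play_rows --commands '[[[0,0,0],0,1],[[0,0,0],0,1],[[0,0,0],0,1],[[0,0,0],0,1],[[0,0,0],0,1],[[0,0,0],0,1],[[0,0,0],0,1],[[0,0,0],0,1]]'

```text
clock: 11.3
position: [0.4752, 0.0438, 0.1356]
ee_rot: [[-0.961, -0.275, 0.0], [-0.275, 0.961, -0.001], [-0.0, -0.001, -1.0]]
contact_force: [-1.1, -5.6, 1.8]
finger_gap: 0.025
finger_force: 58.6
```

Run:
```python
from h import *
s=r.read_state(); print(s['clock'],s['finger_gap'],s['finger_force'],np.round(s['contact_force'],1))
if s['finger_force']>30 and .022<s['finger_gap']<.034: print(r.hand_in())
```

```text
11.3 0.024968913607335615 58.62008146941662 [-1.1 -5.6  1.8]
the job is handed in; nothing more can be done
None
```

I handed the job in at 11.3 s with the lock block upright on the bench clear of the bracket and the bolt head gripped at about 59 N; over the last 2.5 s the finger opening held steady near 25 mm, so the lamp arm appeared at a standstill, but the hand-in returned no verdict.

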